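Make the blender safe to carry: switch off, transport lock home

ROBOT

A 6-joint arm with a two-finger parallel gripper is mounted at the origin on the work surface. World frame = base frame: x ahead of the robot, y to its left, z up, the work surface at z = 0. Lengths are in mm, angles in rad, forces in N, time in s.
With the tool pointing down it reaches from about 300 to 775 mm from the base axis. Payload 14.6 kg.
Tool frame: the origin (TCP) lies between the finger pads; the fingertips stand manip.nose_length ahead of it and the grasp point (between the pads) lies 11 mm behind it (manip.nose_length is the distance from the TCP to the fingertips, in mm); z points along the fingers, y is the line along which they close (so a half turn about z gives the same grasp; the last joint's range is limited). The gripper opens to 94 mm and grips with 3 to 60 N. Pads are 16 mm wide; open, the fingers measure 119 mm over their backs; the gripper's body (75 mm by 177 mm) begins 78 mm behind the grasp point.
Start: joints at [1.057, 0.3, 1.521, -0, 1.321, -0.067], TCP at [237.641, 496, 213.446] pointing down, gripper open.
Joint ranges: [-3.03, 3.03], [-0.79, 2.21], [0.23, 2.52], [-1.04, 4.18], [0, 3.07], [-2.55, 2.55]. Speed limits (rad/s): [2.22, 2.22, 2.57, 3.14, 3.14, 3.14].

INTERFACE

Orientations are given as [roll, pitch, yaw] about the fixed x, y, z axes, in that order (R = Rz(yaw) Ry(pitch) Rx(roll)).
In Python, from cell import manip, cams, job gives the robot as it stands.
- The arm moves only by the tool jog_arm, never from a script. Its argument "commands" is a list of rows, each an object of numbers: "dx", "dy", "dz": the shift along the tool's x, y, z each as a share of 40 mm, from -1 to 1; "ax", "ay", "az": the turn, a rotation vector about the tool's x, y, z each as a share of 10 degrees, from -1 to 1; "gripper": the closure, from 0 (fully open) to 1 (shut). A call has 1 to 10 rows; each row shifts and turns the commanded pose from where the row before left it, along the tool's axes as they then stand; what a row does not reach is not made up. A row lasts 1/8 s, in which the tool goes at most 62.5 mm and 10.7 degrees, less where a joint would pass 70% of its speed; a pose out of reach is approached as far as the arm can. A call with a number of a shift or a turn outside -1 to 1 is refused whole. A call with a gripper value outside its range is refused whole. The fingers move at their own pace and stop on an object; "squeeze" is the grip in N (left out, the last holds). Time passes only in rows, so rows that do not move let the fingers close. It gives the time, the measured TCP pose, the force, the opening and the grip force at its end, in the units of the state.
- manip.read_state(): the state, without advancing time (a new reading comes with each control period).
- cams.camera(name): name is "scene" or "top" or "wrist"; returns a dict with "image" (420x560x3 uint8, red, green, blue), "fx", "fy", "cx", "cy" (pixels), "dist_coeffs" ([k1, k2, p1, p2, k3] as OpenCV has them; the pictures are not rectified), "world_to_cam" (4x4, takes a point from world to camera coordinates). Camera axes: x right, y down, z forward; pixel columns grow to the right and rows downward; lengths in mm; the calibration is good to about 2 mm. A picture is of the moment at which its call begins. There is no depth.
- job.sign_off(): hands the job in; it is judged then, once.
The state is a dict: "clock": time; "joints": joint angles; "qd": joint speeds; "effort": joint torques, N m; "eef_pos": TCP position; "eef_rot": TCP orientation; "wrist_force": force on the tool from outside, world axes, zero at the start; "moment": the same for the moment, N m; "finger_gap": finger opening in mm; "finger_force": force on a finger pad.
Only numpy, scipy, OpenCV 4.12 (cv2) and the standard library are available. Lean on these libraries where they do the work, as an engineer would, in place of code of your own. Each camera call takes 0.05 s, during which the arm holds its last target. There are 200 camera calls.

TASK

Make the blender ready to be carried away: first flip its chrome toggle switch right over to off (away from the lock slide), and then engage the red transport lock. Its thumb grip has to be held pressed down while it is slid along the track towards the end with the upright fin, until it meets its end stop, and let go there so that it pops up again. Use a gentle touch on the machine and leave the things around it where they are.

Things in the scene. Friction and masses are not known exactly. Their poses are not given: they have to be found in the camera images.
- blender: cream blender motor base without jar, 220 (x) by 270 (y) by 110 mm high, stands firm; origin at the centre of its underside, z up. On its flat top deck: red lock slide along the -x edge (at x = -60 mm), chrome toggle at (45, -85) mm on a black block 70 x 50 x 25 mm, round jar seat with coupling at (35, 55) mm, 112 mm across, 24 mm high
- toggle (a joint): chrome toggle switch, angle in rad: near 0 it leans to the blender's -x (towards the lock slide, on), 1.0 is its stop, leaning 0.5 rad beyond upright to the blender's +x (off). It turns about the blender's y axis, 22 mm above the deck at blender (45, -85) mm, and stays where it is left
- toggle_tip (a point): centre of the chrome ball (26 mm across) at the end of the 60 mm long toggle lever; it swings with it
- lock (a joint): travel of the red lock slide along the blender's +y (m): 0 to 0.003 at the start. The end stop and its notch are hidden inside the base and are set differently on every machine: the slide meets the stop somewhere between 0.068 and 0.102
- lock_grip (a joint): how far the red thumb grip is pressed down (m): 0 popped up, 0.009 fully down. A spring pushes it up with 4 N at the top and 9 N at the bottom. It must be held down by 7 mm or more to slide; it can pop up only in the start notch and in the end notch (some 4 mm of play before the stop)
- lock_pad (a point): centre of the flat thumb pad on top of the red grip, 18 mm above the deck when popped up; moves with the grip, axes parallel to the blender's. The grip is 38 mm (x) by 74 mm (y); at its +y end an upright fin (38 wide, 10 thick, 18 mm high) rises from the pad, its near face 33 mm to +y of this point; the pad ends 31 mm to -y of it
- glass_lid: bystander: clear glass lid, 120 mm across, 42 mm high; origin under its centre
- tray: bystander: green plastic tray, 200 x 130 x 30 mm; origin under its centre
- wrench: bystander: small steel wrench, 160 mm long, lying flat
- cap: bystander: white plastic cap, 72 mm across, 26 mm high; origin under its centre

How it is judged:
By the outcome, as a careful person would: the job done as asked, in the order asked, and still so for the second after the job is handed in, with the robot touching nothing.
It also fails if it takes over 42 s, if anything falls off the work surface, if the arm or the gripper's body presses on something with over 40 N, if the wrist force passes 120 N, or if a joint passes its speed limit or range.

## Working session

There is one attempt and no reset: what is moved stays moved. The work goes in short steps, Python scripts to look and compute and a tool call to move; the robot and the scene stay as the last step left them, time stands still between calls to the robot, and variables do not carry over. Pictures are saved under pics/ and viewed, at most 10 in all, crops included, and the job is handed in when it is done.

Besides the shell and the picture viewer there is one more tool, called by a JSON object that holds its "fn" and its "kwargs". jog_arm: Moves the arm, as the interface text tells. Shift numbers are shares of 40 mm and turn numbers shares of 10 degrees, none past 1 either way. Its arguments: {"type":"object","properties":{"commands":{"type":"array"},"squeeze":{"type":"number"}},"required":["commands"]}

```bash
ls; mkdir -p pics
python3 - <<'E'
from cell import manip,cams,job
import cv2,numpy as np,pickle
d={}
for n in ("top","scene"):
    c=cams.camera(n); d[n]=c; cv2.imwrite(f"pics/{n}0.png",c["image"][:,:,::-1])
    print(n,c["fx"],c["cx"],c["cy"],c["dist_coeffs"],np.round(c["world_to_cam"],3).tolist())
pickle.dump(d,open("c0.pkl","wb"))
s=manip.read_state();print(manip.nose_length,s)
E
```

```text
pics
top 439.4105267148283 287.9079547703883 209.05164241160867 [0.01109024 0.         0.         0.         0.        ] [[0.024, -1.0, 0.009, 1.287], [-0.99, -0.025, -0.141, 540.3], [0.141, -0.005, -0.99, 1143.541], [0.0, 0.0, 0.0, 1.0]]
scene 445.7245981705472 282.9361926073925 213.9229348838458 [-0.07324109  0.          0.          0.          0.        ] [[-0.867, 0.498, -0.003, 448.062], [0.41, 0.71, -0.573, -173.237], [-0.283, -0.498, -0.82, 1313.889], [0.0, 0.0, 0.0, 1.0]]
8.0 {'clock': 0.1, 'joints': array([ 1.05738494e+00,  3.00386030e-01,  1.52148126e+00,  1.81151603e-05,
        1.32069071e+00, -6.66035010e-02]), 'qd': array([ 2.79083554e-04, -1.44610528e-03, -1.81282548e-03,  4.95570157e-05,
       -1.47096182e-03,  2.41059691e-04]), 'effort': array([ 3.40261919e-03, -5.32649839e+01, -3.53281224e+01,  7.10023125e-02,
        2.34827958e-02, -2.49828787e-05]), 'eef_pos': array([237.54613939, 495.82421642, 212.97521512]), 'eef_rot': array([-3.14063061e+00, -8.17563660e-05,  2.69478024e+00]), 'wrist_force': array([-0.48510895, -0.43340691,  0.28378123]), 'moment': array([-0.0389575 ,  0.01147672,  0.01198435]), 'finger_force': 0.0, 'finger_gap': 93.98321942137719}
```

View pics/top0.png

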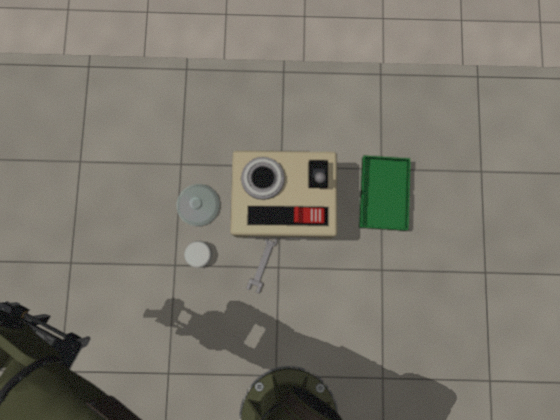

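View pics/scene0.png

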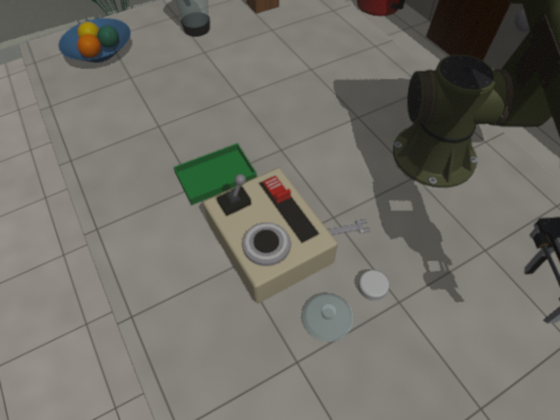

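The top view shows the blender at px (232–337, 152–237), its +x pointing up in the image and its +y pointing left. The red grip is at about (310,215) with the fin on its left, the toggle ball at about (320,176), and the jar seat at (263,178). The scene view agrees: the toggle leans towards the lock, with the ball at about (240,180).

```bash
cat > h.py <<'E'
import cv2,numpy as np
def ray(c,p):
    K=np.array([[c["fx"],0,c["cx"]],[0,c["fy"],c["cy"]],[0,0,1]])
    u=cv2.undistortPoints(np.array([[p]],float),K,np.array(c["dist_coeffs"],float))[0,0]
    W=np.array(c["world_to_cam"]);R=W[:3,:3]
    return -R.T@W[:3,3],R.T@np.array([u[0],u[1],1])
def onz(c,p,z):
    o,d=ray(c,p);return (o+d*(z-o[2])/d[2])
def two(c1,p1,c2,p2):
    o1,d1=ray(c1,p1);o2,d2=ray(c2,p2)
    t=np.linalg.lstsq(np.c_[d1,-d2],o2-o1,rcond=None)[0]
    a,b=o1+d1*t[0],o2+d2*t[1];return (a+b)/2,np.linalg.norm(a-b)
def proj(c,P):
    K=np.array([[c["fx"],0,c["cx"]],[0,c["fy"],c["cy"]],[0,0,1]]);W=np.array(c["world_to_cam"])
    return cv2.projectPoints(np.array(P,float).reshape(-1,1,3),cv2.Rodrigues(W[:3,:3])[0],W[:3,3],K,np.array(c["dist_coeffs"],float))[0][:,0]
E
python3 - <<'E'
import pickle
from h import *
d=pickle.load(open("c0.pkl","rb"))
for n,roi in (("top",(140,250,220,350)),("scene",(165,310,195,345))):
    c=d[n];im=c["image"];hsv=cv2.cvtColor(im,cv2.COLOR_RGB2HSV);H,S,V=cv2.split(hsv)
    m=np.zeros(H.shape,np.uint8);m[roi[0]:roi[1],roi[2]:roi[3]]=1
    red=(((H<8)|(H>172))&(S>130)&(V>60)).astype(np.uint8)*m
    cream=((H>12)&(H<32)&(S>45)&(V>120)).astype(np.uint8)*m
    dark=((V<55)).astype(np.uint8)*m
    for nm,k,z in(("red",red,128),("cream",cream,110),("dark",dark,110)):
        cs=[q for q in cv2.findContours(k,cv2.RETR_EXTERNAL,cv2.CHAIN_APPROX_NONE)[0] if cv2.contourArea(q)>50]
        for q in cs:
            b=cv2.boxPoints(cv2.minAreaRect(cv2.convexHull(q)))
            print(n,nm,cv2.contourArea(q),np.round(b,1).tolist(),[np.round(onz(c,p,z)[:2]).tolist() for p in b])
    x=im[roi[0]:roi[1],roi[2]:roi[3],::-1]
    x=cv2.resize(x,None,fx=4,fy=4,interpolation=cv2.INTER_CUBIC);cv2.imwrite(f"pics/{n}z.png",x);print(x.shape)
E
```

```text
top red 406.0 [[293.0, 207.0], [324.0, 207.0], [324.0, 223.0], [293.0, 223.0]] [[533.0, 2.0], [535.0, -75.0], [495.0, -75.0], [493.0, 2.0]]
top cream 7823.5 [[229.8000030517578, 234.0], [231.0, 149.8000030517578], [336.1000061035156, 151.1999969482422], [335.0, 235.39999389648438]] [[463.0, 158.0], [680.0, 165.0], [683.0, -106.0], [466.0, -105.0]]
top dark 740.0 [[248.0, 207.0], [327.0, 207.0], [327.0, 224.0], [248.0, 224.0]] [[533.0, 116.0], [538.0, -84.0], [494.0, -84.0], [490.0, 114.0]]
top dark 341.5 [[252.0, 167.0], [273.0, 167.0], [273.0, 187.0], [252.0, 187.0]] [[636.0, 109.0], [638.0, 56.0], [586.0, 54.0], [584.0, 107.0]]
top dark 456.0 [[309.0, 161.0], [327.0, 161.0], [327.0, 187.0], [309.0, 187.0]] [[656.0, -36.0], [657.0, -82.0], [589.0, -83.0], [588.0, -37.0]]
(440, 520, 3)
scene red 256.0 [[261.8999938964844, 182.1999969482422], [276.20001220703125, 172.0], [292.79998779296875, 195.3000030517578], [278.5, 205.5]] [[535.0, -71.0], [488.0, -82.0], [490.0, 1.0], [534.0, 10.0]]
scene cream 7858.0 [[202.8000030517578, 202.0], [282.0, 153.6999969482422], [337.5, 244.6999969482422], [258.20001220703125, 293.0]] [[682.0, -103.0], [437.0, -143.0], [466.0, 162.0], [679.0, 177.0]]
scene dark 381.0 [[254.0, 251.0], [254.0, 230.0], [277.0, 230.0], [277.0, 251.0]] [[638.0, 81.0], [612.0, 32.0], [566.0, 58.0], [593.0, 107.0]]
scene dark 425.0 [[216.39999389648438, 197.5], [242.5, 185.1999969482422], [250.89999389648438, 203.10000610351562], [224.8000030517578, 215.39999389648438]] [[648.0, -98.0], [575.0, -100.0], [582.0, -41.0], [653.0, -40.0]]
scene dark 766.0 [[258.70001220703125, 184.0], [272.79998779296875, 173.39999389648438], [317.1000061035156, 232.39999389648438], [303.0, 243.0]] [[538.0, -84.0], [491.0, -96.0], [489.0, 111.0], [532.0, 119.0]]
(580, 600, 3)
```

View pics/topz.png

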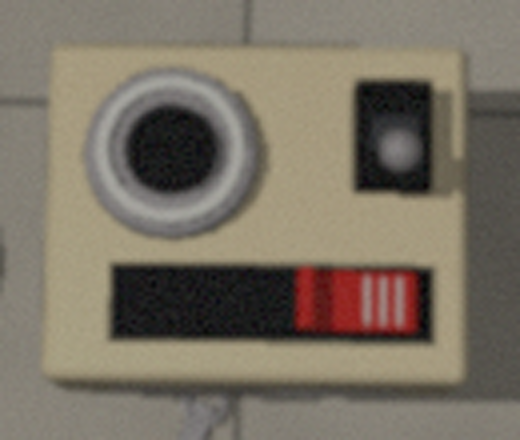

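View pics/scenez.png

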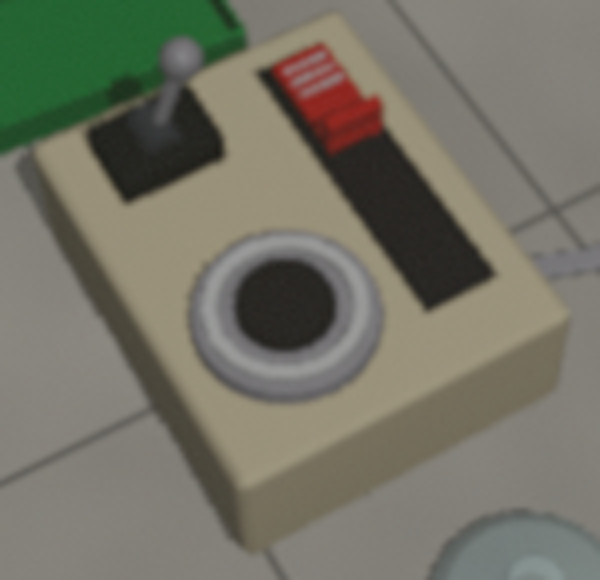

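The zooms show clear features. In the top crop the ball is at (399,149), the pad stripes at about (384,301) and the fin at about (308,298). In the scene crop the ball is at (182,57).

Run:
```python
import pickle
from h import *
d=pickle.load(open("c0.pkl","rb"));T,S=d["top"],d["scene"]
t=lambda u,v:(220+(u+.5)/4-.5,140+(v+.5)/4-.5)
s=lambda u,v:(195+(u+.5)/4-.5,165+(v+.5)/4-.5)
P={}
for nm,p,z in (("c+x+y",(52,46),110),("c+x-y",(464,48),110),("c-x-y",(466,376),110),("c-x+y",(45,374),110),
 ("tr",(112,264),110),("tr",(433,266),110),("tr",(433,341),110),("tr",(112,339),110)): print("T",nm,np.round(onz(T,t(*p),z),1))
for nm,p,z in (("c-x-y",(340,12),110),("c-x+y",(570,316),110),("c+x+y",(240,488),110),("c+x-y",(38,150),110),
 ("tr",(262,70),110),("tr",(428,311),110),("tr",(494,272),110)): print("S",nm,np.round(onz(S,s(*p),z),1))
print("ball",two(T,t(399,149),S,s(182,57)))
print("jar ring T",onz(T,t(173,149),134),"S",onz(S,s(286,305),134))
# pad corners -y end, fin
for nm,p in (("pad -y+x",(418,270)),("pad -y-x",(418,331)),("pad fin foot",(334,300))): print("T",nm,np.round(onz(T,t(*p),128),1))
for nm,p in (("pad -y+x",(277,68)),("pad -y-x",(322,43))): print("S",nm,np.round(onz(S,s(*p),128),1))
```

```text
T c+x+y [676.6 160.3 110. ]
T c+x-y [ 682.2 -104.4  110. ]
T c-x-y [ 470.7 -107.5  110. ]
T c-x+y [465.5 156.  110. ]
T tr [536.1 116.7 110. ]
T tr [539.9 -86.  110. ]
T tr [492.2 -86.5 110. ]
T tr [488.5 115.  110. ]
S c-x-y [ 466.3 -104.2  110. ]
S c-x+y [465.5 158.9 110. ]
S c+x+y [678.3 160.  110. ]
S c+x-y [ 679.7 -100.5  110. ]
S tr [532.3 -87.1 110. ]
S tr [533.7 115.6 110. ]
S tr [487.  112.2 110. ]
ball (array([596.20871535, -56.91606361, 193.73516059]), np.float64(0.5245076938311124))
jar ring T [605.93680759  79.27847252 134.        ] S [608.20647448  84.90963823 134.        ]
T pad -y+x [534.4 -75.  128. ]
T pad -y-x [496.3 -75.4 128. ]
T pad fin foot [514.3 -23.1 128. ]
S pad -y+x [529.7 -70.7 128. ]
S pad -y-x [496.  -74.2 128. ]
```

{"fn": "jog_arm", "kwargs": {"commands": [{"az": -0.85,"gripper": 1},{"az": -0.85,"gripper": 1},{"az": -0.86,"gripper": 1},{"dx": -0.58,"dy": -0.98,"gripper": 1},{"dx": -0.58,"dy": -0.98,"gripper": 1},{"dx": -0.58,"dy": -0.98,"gripper": 1},{"dx": -0.58,"dy": -0.98,"gripper": 1},{"dx": -0.58,"dy": -0.98,"gripper": 1},{"dx": -0.58,"dy": -0.98,"gripper": 1},{"dx": -0.58,"dy": -0.98,"gripper": 1}], "squeeze": 10}}

```text
schema error: expected keys dx, dy, dz, ax, ay, az, gripper
```

{"fn": "jog_arm", "kwargs": {"commands": [{"dx": 0,"dy": 0,"dz": 0,"ax": 0,"ay": 0,"az": -0.85,"gripper": 1},{"dx": 0,"dy": 0,"dz": 0,"ax": 0,"ay": 0,"az": -0.85,"gripper": 1},{"dx": 0,"dy": 0,"dz": 0,"ax": 0,"ay": 0,"az": -0.86,"gripper": 1},{"dx": -0.58,"dy": -0.98,"dz": 0,"ax": 0,"ay": 0,"az": 0,"gripper": 1},{"dx": -0.58,"dy": -0.98,"dz": 0,"ax": 0,"ay": 0,"az": 0,"gripper": 1},{"dx": -0.58,"dy": -0.98,"dz": 0,"ax": 0,"ay": 0,"az": 0,"gripper": 1},{"dx": -0.58,"dy": -0.98,"dz": 0,"ax": 0,"ay": 0,"az": 0,"gripper": 1},{"dx": -0.58,"dy": -0.98,"dz": 0,"ax": 0,"ay": 0,"az": 0,"gripper": 1},{"dx": -0.58,"dy": -0.98,"dz": 0,"ax": 0,"ay": 0,"az": 0,"gripper": 1},{"dx": -0.58,"dy": -0.98,"dz": 0,"ax": 0,"ay": 0,"az": 0,"gripper": 1}], "squeeze": 10}}

```text
clock: 1.35
eef_pos: [400.5, 220.2, 213.4]
eef_rot: [-3.142, -0.0, -3.142]
wrist_force: [-0.6, 0.8, -0.3]
finger_gap: 0.5
finger_force: 0.0
```

{"fn": "jog_arm", "kwargs": {"commands": [{"dx": -0.59,"dy": -0.99,"dz": 0,"ax": 0,"ay": 0,"az": 0,"gripper": 1},{"dx": -0.59,"dy": -0.99,"dz": 0,"ax": 0,"ay": 0,"az": 0,"gripper": 1},{"dx": -0.59,"dy": -0.99,"dz": 0,"ax": 0,"ay": 0,"az": 0,"gripper": 1},{"dx": -0.59,"dy": -0.99,"dz": 0,"ax": 0,"ay": 0,"az": 0,"gripper": 1},{"dx": -0.59,"dy": -0.99,"dz": 0,"ax": 0,"ay": 0,"az": 0,"gripper": 1},{"dx": -0.59,"dy": -0.99,"dz": 0,"ax": 0,"ay": 0,"az": 0,"gripper": 1},{"dx": -0.59,"dy": -0.99,"dz": 0,"ax": 0,"ay": 0,"az": 0,"gripper": 1},{"dx": 0,"dy": 0,"dz": 0,"ax": 0,"ay": 0,"az": 0,"gripper": 1},{"dx": 0,"dy": 0,"dz": 0.45,"ax": 0,"ay": 0,"az": 0,"gripper": 1},{"dx": 0,"dy": 0,"dz": 0.45,"ax": 0,"ay": 0,"az": 0,"gripper": 1}], "squeeze": 10}}

```text
clock: 2.6
eef_pos: [564.9, -55.0, 176.6]
eef_rot: [3.141, -0.0, -3.141]
wrist_force: [-0.3, 0.6, -0.7]
finger_gap: 0.4
finger_force: 0.0
```

{"fn": "jog_arm", "kwargs": {"commands": [{"dx": -0.1,"dy": -0.05,"dz": 0,"ax": 0,"ay": 0,"az": 0,"gripper": 1},{"dx": -0.1,"dy": 0,"dz": 0,"ax": 0,"ay": 0,"az": 0,"gripper": 1},{"dx": -0.1,"dy": 0,"dz": 0,"ax": 0,"ay": 0,"az": 0,"gripper": 1},{"dx": -0.1,"dy": 0,"dz": 0,"ax": 0,"ay": 0,"az": 0,"gripper": 1},{"dx": -0.1,"dy": 0,"dz": 0,"ax": 0,"ay": 0,"az": 0,"gripper": 1},{"dx": -0.1,"dy": 0,"dz": 0,"ax": 0,"ay": 0,"az": 0,"gripper": 1}], "squeeze": 10}}

```text
clock: 3.35
eef_pos: [589.5, -57.6, 177.5]
eef_rot: [-3.142, 0.0, -3.142]
wrist_force: [-2.1, 1.0, 1.7]
finger_gap: 0.8
finger_force: 0.8
```

{"fn": "jog_arm", "kwargs": {"commands": [{"dx": -0.1,"dy": 0,"dz": 0,"ax": 0,"ay": 0,"az": 0,"gripper": 1},{"dx": -0.1,"dy": 0,"dz": 0,"ax": 0,"ay": 0,"az": 0,"gripper": 1},{"dx": -0.1,"dy": 0,"dz": 0,"ax": 0,"ay": 0,"az": 0,"gripper": 1},{"dx": -0.1,"dy": 0,"dz": 0,"ax": 0,"ay": 0,"az": 0,"gripper": 1}], "squeeze": 10}}

```text
clock: 3.85
eef_pos: [605.5, -57.6, 177.4]
eef_rot: [3.142, -0.0, -3.142]
wrist_force: [-0.8, -0.6, 0.4]
finger_gap: 0.3
finger_force: 0.6
```

{"fn": "jog_arm", "kwargs": {"commands": [{"dx": -0.1,"dy": 0,"dz": 0,"ax": 0,"ay": 0,"az": 0,"gripper": 1},{"dx": -0.1,"dy": 0,"dz": 0,"ax": 0,"ay": 0,"az": 0,"gripper": 1},{"dx": -0.1,"dy": 0,"dz": 0,"ax": 0,"ay": 0,"az": 0,"gripper": 1}]}}

```text
clock: 4.22
eef_pos: [617.4, -57.5, 177.3]
eef_rot: [3.141, -0.0, -3.142]
wrist_force: [-0.9, -0.7, -1.3]
finger_gap: 0.6
finger_force: 0.6
```

Run:
```python
from cell import manip,cams
import cv2
c=cams.camera("scene");print(manip.read_state()["wrist_force"])
cv2.imwrite("pics/s2.png",cv2.resize(c["image"][130:280,180:330,::-1],None,fx=4,fy=4,interpolation=cv2.INTER_CUBIC))
```

```text
[-0.74257304 -0.08492744 -0.06943009]
```

View pics/s2.png

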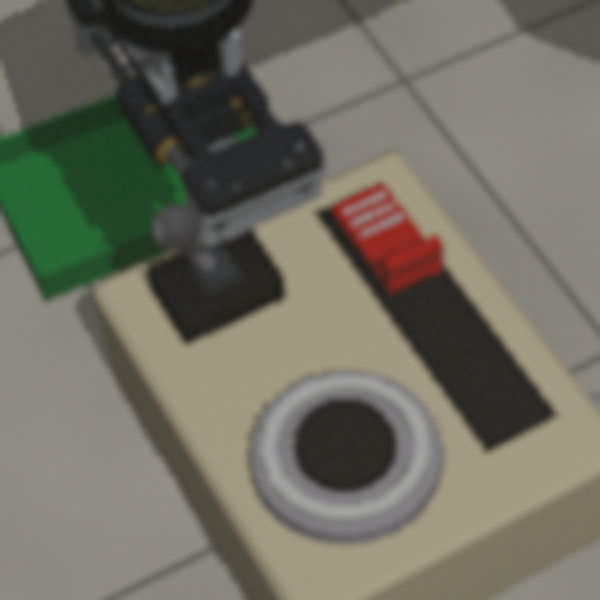

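The finger is behind the ball, which sits at (175,228) in the crop, and the lever now leans to +x. I'll continue gently to the stop.

{"fn": "jog_arm", "kwargs": {"commands": [{"dx": -0.1,"dy": 0,"dz": 0,"ax": 0,"ay": 0,"az": 0,"gripper": 1},{"dx": -0.05,"dy": 0,"dz": 0,"ax": 0,"ay": 0,"az": 0,"gripper": 1},{"dx": -0.03,"dy": 0,"dz": 0,"ax": 0,"ay": 0,"az": 0,"gripper": 1}]}}

```text
clock: 4.65
eef_pos: [624.5, -57.6, 177.4]
eef_rot: [-3.142, -0.0, 3.142]
wrist_force: [-1.9, -0.1, 0.4]
finger_gap: 0.4
finger_force: 0.6
```

{"fn": "jog_arm", "kwargs": {"commands": [{"dx": -0.03,"dy": 0,"dz": 0,"ax": 0,"ay": 0,"az": 0,"gripper": 1},{"dx": -0.03,"dy": 0,"dz": 0,"ax": 0,"ay": 0,"az": 0,"gripper": 1}]}}

```text
clock: 4.9
eef_pos: [626.7, -57.6, 177.4]
eef_rot: [-3.142, -0.001, -3.142]
wrist_force: [-6.7, -1.3, 0.7]
finger_gap: 0.3
finger_force: 3.2
```

{"fn": "jog_arm", "kwargs": {"commands": [{"dx": -0.02,"dy": 0,"dz": 0,"ax": 0,"ay": 0,"az": 0,"gripper": 1},{"dx": 0,"dy": 0,"dz": 0,"ax": 0,"ay": 0,"az": 0,"gripper": 1}]}}

```text
clock: 5.15
eef_pos: [626.8, -57.6, 177.4]
eef_rot: [3.142, -0.002, 3.142]
wrist_force: [-9.9, -0.5, 1.9]
finger_gap: 0.9
finger_force: 4.5
```

{"fn": "jog_arm", "kwargs": {"commands": [{"dx": -0.02,"dy": 0,"dz": 0,"ax": 0,"ay": 0,"az": 0,"gripper": 1},{"dx": 0,"dy": 0,"dz": 0,"ax": 0,"ay": 0,"az": 0,"gripper": 1}]}}

```text
clock: 5.4
eef_pos: [627.0, -57.6, 177.3]
eef_rot: [3.141, -0.004, 3.142]
wrist_force: [-14.5, 0.0, 4.3]
finger_gap: 0.4
finger_force: 7.1
```

{"fn": "jog_arm", "kwargs": {"commands": [{"dx": 0.3,"dy": 0,"dz": 0,"ax": 0,"ay": 0,"az": 0,"gripper": 1},{"dx": 0.8,"dy": 0,"dz": 0,"ax": 0,"ay": 0,"az": 0,"gripper": 1},{"dx": 0.8,"dy": 0.2,"dz": 0,"ax": 0,"ay": 0,"az": 0,"gripper": 1},{"dx": 0.6,"dy": 0.3,"dz": 0,"ax": 0,"ay": 0,"az": 0,"gripper": 1},{"dx": 0.36,"dy": 0.2,"dz": 0,"ax": 0,"ay": 0,"az": 0,"gripper": 1},{"dx": 0,"dy": 0,"dz": 0,"ax": 0,"ay": 0,"az": 0,"gripper": 1}]}}

```text
clock: 6.15
eef_pos: [514.0, -29.3, 178.1]
eef_rot: [-3.142, 0.001, -3.141]
wrist_force: [0.8, 0.1, 1.4]
finger_gap: 0.2
finger_force: 0.0
```

Run:
```python
from cell import manip,cams
import cv2
c=cams.camera("scene");t=cams.camera("top");print(manip.read_state()["eef_pos"],manip.read_state()["wrist_force"])
f=lambda x:cv2.resize(x[:,:,::-1],(400,400),interpolation=cv2.INTER_CUBIC)
cv2.imwrite("pics/s3.png",cv2.hconcat([f(c["image"][140:260,190:310]),f(t["image"][130:250,225:345])]))
```

```text
[514.693154   -29.80620652 177.76944031] [-0.08981568 -0.21599833  0.36366066]
```

View pics/s3.png

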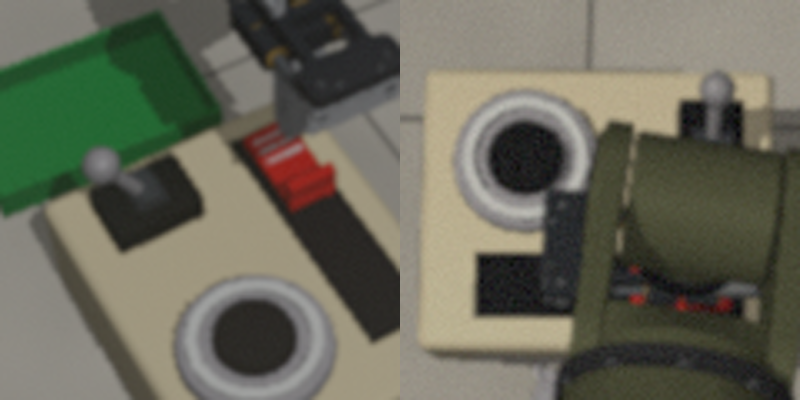

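The toggle now leans to +x (ball at (100,165) in the left half, (717,88) in the right). The finger hangs over the red pad. Next I descend.

{"fn": "jog_arm", "kwargs": {"commands": [{"dx": 0,"dy": 0,"dz": 0.5,"ax": 0,"ay": 0,"az": 0,"gripper": 1},{"dx": 0,"dy": 0,"dz": 0.45,"ax": 0,"ay": 0,"az": 0,"gripper": 1},{"dx": 0,"dy": 0,"dz": 0.1,"ax": 0,"ay": 0,"az": 0,"gripper": 1},{"dx": 0,"dy": 0,"dz": 0.05,"ax": 0,"ay": 0,"az": 0,"gripper": 1},{"dx": 0,"dy": 0,"dz": 0,"ax": 0,"ay": 0,"az": 0,"gripper": 1}]}}

```text
clock: 6.88
eef_pos: [514.3, -29.9, 134.0]
eef_rot: [-3.141, 0.001, 3.141]
wrist_force: [-3.3, -1.8, 4.2]
finger_gap: 0.4
finger_force: 2.2
```

{"fn": "jog_arm", "kwargs": {"commands": [{"dx": 0,"dy": 0,"dz": 0.07,"ax": 0,"ay": 0,"az": 0,"gripper": 1},{"dx": 0,"dy": 0,"dz": 0.05,"ax": 0,"ay": 0,"az": 0,"gripper": 1},{"dx": 0,"dy": 0,"dz": 0,"ax": 0,"ay": 0,"az": 0,"gripper": 1}]}}

```text
clock: 7.25
eef_pos: [514.5, -29.8, 129.5]
eef_rot: [-3.141, 0.001, 3.142]
wrist_force: [-3.4, -2.2, 8.3]
finger_gap: 0.4
finger_force: 3.5
```

{"fn": "jog_arm", "kwargs": {"commands": [{"dx": 0,"dy": 0,"dz": 0.04,"ax": 0,"ay": 0,"az": 0,"gripper": 1},{"dx": 0,"dy": 0,"dz": 0.04,"ax": 0,"ay": 0,"az": 0,"gripper": 1},{"dx": 0,"dy": 0,"dz": 0,"ax": 0,"ay": 0,"az": 0,"gripper": 1}]}}

```text
clock: 7.62
eef_pos: [514.5, -29.8, 127.1]
eef_rot: [-3.141, 0.002, -3.142]
wrist_force: [-5.8, -1.6, 14.7]
finger_gap: 0.7
finger_force: 7.3
```

{"fn": "jog_arm", "kwargs": {"commands": [{"dx": 0,"dy": 0.1,"dz": 0,"ax": 0,"ay": 0,"az": 0,"gripper": 1},{"dx": 0,"dy": 0.1,"dz": 0,"ax": 0,"ay": 0,"az": 0,"gripper": 1},{"dx": 0,"dy": 0.1,"dz": 0,"ax": 0,"ay": 0,"az": 0,"gripper": 1},{"dx": 0,"dy": 0.1,"dz": 0,"ax": 0,"ay": 0,"az": 0,"gripper": 1}]}}

```text
clock: 8.12
eef_pos: [514.4, -13.7, 127.1]
eef_rot: [-3.141, 0.002, -3.142]
wrist_force: [-7.4, -1.7, 16.3]
finger_gap: 0.3
finger_force: 7.7
```

{"fn": "jog_arm", "kwargs": {"commands": [{"dx": 0,"dy": 0.1,"dz": 0,"ax": 0,"ay": 0,"az": 0,"gripper": 1},{"dx": 0,"dy": 0.1,"dz": 0,"ax": 0,"ay": 0,"az": 0,"gripper": 1},{"dx": 0,"dy": 0.1,"dz": 0,"ax": 0,"ay": 0,"az": 0,"gripper": 1},{"dx": 0,"dy": 0.1,"dz": 0,"ax": 0,"ay": 0,"az": 0,"gripper": 1}]}}

```text
clock: 8.62
eef_pos: [514.2, 2.3, 127.0]
eef_rot: [-3.141, 0.001, -3.142]
wrist_force: [-8.2, -1.2, 16.2]
finger_gap: 0.4
finger_force: 8.1
```

{"fn": "jog_arm", "kwargs": {"commands": [{"dx": 0.01,"dy": 0.1,"dz": 0,"ax": 0,"ay": 0,"az": 0,"gripper": 1},{"dx": 0.01,"dy": 0.1,"dz": 0,"ax": 0,"ay": 0,"az": 0,"gripper": 1},{"dx": 0.01,"dy": 0.1,"dz": 0,"ax": 0,"ay": 0,"az": 0,"gripper": 1},{"dx": 0.01,"dy": 0.1,"dz": 0,"ax": 0,"ay": 0,"az": 0,"gripper": 1},{"dx": 0,"dy": 0.1,"dz": 0,"ax": 0,"ay": 0,"az": 0,"gripper": 1},{"dx": 0,"dy": 0.1,"dz": 0,"ax": 0,"ay": 0,"az": 0,"gripper": 1},{"dx": 0,"dy": 0.1,"dz": 0,"ax": 0,"ay": 0,"az": 0,"gripper": 1}]}}

```text
clock: 9.5
eef_pos: [513.6, 30.3, 127.1]
eef_rot: [-3.141, 0.004, 3.142]
wrist_force: [-1.8, -1.7, 11.3]
finger_gap: 0.5
finger_force: 5.7
```

{"fn": "jog_arm", "kwargs": {"commands": [{"dx": 0.01,"dy": 0.05,"dz": 0,"ax": 0,"ay": 0,"az": 0,"gripper": 1},{"dx": 0.01,"dy": 0.05,"dz": 0,"ax": 0,"ay": 0,"az": 0,"gripper": 1},{"dx": 0,"dy": 0.05,"dz": 0,"ax": 0,"ay": 0,"az": 0,"gripper": 1},{"dx": 0,"dy": 0.05,"dz": 0,"ax": 0,"ay": 0,"az": 0,"gripper": 1}]}}

```text
clock: 10.0
eef_pos: [513.3, 38.3, 127.2]
eef_rot: [-3.141, 0.005, 3.142]
wrist_force: [3.8, -3.2, 8.9]
finger_gap: 0.9
finger_force: 4.3
```

{"fn": "jog_arm", "kwargs": {"commands": [{"dx": -0.01,"dy": 0.05,"dz": 0.03,"ax": 0,"ay": 0,"az": 0,"gripper": 1},{"dx": 0,"dy": 0.05,"dz": 0.01,"ax": 0,"ay": 0,"az": 0,"gripper": 1},{"dx": 0,"dy": 0.05,"dz": 0,"ax": 0,"ay": 0,"az": 0,"gripper": 1}]}}

```text
clock: 10.38
eef_pos: [513.6, 44.4, 126.9]
eef_rot: [-3.141, 0.005, -3.142]
wrist_force: [-5.5, -1.9, 25.0]
finger_gap: 0.6
finger_force: 12.6
```

{"fn": "jog_arm", "kwargs": {"commands": [{"dx": 0,"dy": 0.05,"dz": 0,"ax": 0,"ay": 0,"az": 0,"gripper": 1},{"dx": 0,"dy": 0.05,"dz": 0,"ax": 0,"ay": 0,"az": 0,"gripper": 1},{"dx": 0,"dy": 0.05,"dz": 0,"ax": 0,"ay": 0,"az": 0,"gripper": 1}]}}

```text
clock: 10.75
eef_pos: [513.5, 50.4, 126.8]
eef_rot: [-3.142, 0.005, -3.142]
wrist_force: [-7.5, -1.6, 25.1]
finger_gap: 0.2
finger_force: 12.7
```

{"fn": "jog_arm", "kwargs": {"commands": [{"dx": 0,"dy": 0.05,"dz": 0,"ax": 0,"ay": 0,"az": 0,"gripper": 1},{"dx": 0,"dy": 0.05,"dz": 0,"ax": 0,"ay": 0,"az": 0,"gripper": 1}]}}

```text
clock: 11.0
eef_pos: [513.6, 53.0, 126.8]
eef_rot: [-3.139, 0.005, -3.142]
wrist_force: [-4.4, -17.9, 23.0]
finger_gap: 0.7
finger_force: 11.6
```

{"fn": "jog_arm", "kwargs": {"commands": [{"dx": 0,"dy": 0.02,"dz": -0.02,"ax": 0,"ay": 0,"az": 0,"gripper": 1},{"dx": 0,"dy": 0,"dz": 0,"ax": 0,"ay": 0,"az": 0,"gripper": 1}]}}

```text
clock: 11.25
eef_pos: [513.6, 54.2, 126.9]
eef_rot: [-3.14, 0.005, 3.141]
wrist_force: [-1.0, -8.6, 16.8]
finger_gap: 0.3
finger_force: 8.0
```

{"fn": "jog_arm", "kwargs": {"commands": [{"dx": 0,"dy": 0.04,"dz": -0.01,"ax": 0,"ay": 0,"az": 0,"gripper": 1},{"dx": 0,"dy": 0.04,"dz": 0,"ax": 0,"ay": 0,"az": 0,"gripper": 1},{"dx": 0,"dy": 0,"dz": 0,"ax": 0,"ay": 0,"az": 0,"gripper": 1}]}}

```text
clock: 11.62
eef_pos: [513.5, 57.6, 126.9]
eef_rot: [-3.14, 0.004, 3.142]
wrist_force: [-0.7, -6.9, 13.1]
finger_gap: 0.6
finger_force: 6.2
```

{"fn": "jog_arm", "kwargs": {"commands": [{"dx": 0,"dy": 0.04,"dz": 0,"ax": 0,"ay": 0,"az": 0,"gripper": 1},{"dx": 0,"dy": 0,"dz": 0,"ax": 0,"ay": 0,"az": 0,"gripper": 1}]}}

```text
clock: 11.88
eef_pos: [513.4, 59.2, 126.9]
eef_rot: [-3.14, 0.004, 3.141]
wrist_force: [-0.1, -8.1, 12.0]
finger_gap: 0.6
finger_force: 7.7
```

{"fn": "jog_arm", "kwargs": {"commands": [{"dx": 0,"dy": 0.03,"dz": 0,"ax": 0,"ay": 0,"az": 0,"gripper": 1},{"dx": 0,"dy": 0,"dz": 0,"ax": 0,"ay": 0,"az": 0,"gripper": 1}]}}

```text
clock: 12.12
eef_pos: [513.4, 59.6, 126.8]
eef_rot: [-3.139, 0.004, 3.141]
wrist_force: [0.0, -12.8, 10.9]
finger_gap: 0.5
finger_force: 10.5
```

{"fn": "jog_arm", "kwargs": {"commands": [{"dx": 0,"dy": 0.03,"dz": 0,"ax": 0,"ay": 0,"az": 0,"gripper": 1},{"dx": 0,"dy": 0,"dz": 0,"ax": 0,"ay": 0,"az": 0,"gripper": 1}]}}

```text
clock: 12.38
eef_pos: [513.4, 60.1, 126.7]
eef_rot: [-3.138, 0.004, 3.141]
wrist_force: [-0.0, -19.0, 10.2]
finger_gap: 0.6
finger_force: 13.1
```

{"fn": "jog_arm", "kwargs": {"commands": [{"dx": 0,"dy": -0.03,"dz": 0,"ax": 0,"ay": 0,"az": 0,"gripper": 1},{"dx": 0,"dy": 0,"dz": -0.15,"ax": 0,"ay": 0,"az": 0,"gripper": 1},{"dx": 0,"dy": 0,"dz": -0.15,"ax": 0,"ay": 0,"az": 0,"gripper": 1},{"dx": 0,"dy": -0.05,"dz": -0.1,"ax": 0,"ay": 0,"az": 0,"gripper": 1},{"dx": 0,"dy": -0.05,"dz": -0.5,"ax": 0,"ay": 0,"az": 0,"gripper": 1},{"dx": 0,"dy": 0,"dz": -1,"ax": 0,"ay": 0,"az": 0,"gripper": 1},{"dx": 0,"dy": 0,"dz": -1,"ax": 0,"ay": 0,"az": 0,"gripper": 1}]}}

```text
clock: 13.25
eef_pos: [512.1, 57.3, 242.5]
eef_rot: [3.141, 0.0, 3.142]
wrist_force: [0.5, -0.1, -0.1]
finger_gap: 0.5
finger_force: 0.0
```

{"fn": "jog_arm", "kwargs": {"commands": [{"dx": 0.8,"dy": 0.9,"dz": 0,"ax": 0,"ay": 0,"az": 0,"gripper": 1},{"dx": 0.8,"dy": 0.9,"dz": 0,"ax": 0,"ay": 0,"az": 0,"gripper": 1},{"dx": 0.8,"dy": 0.9,"dz": 0,"ax": 0,"ay": 0,"az": 0,"gripper": 1},{"dx": 0.4,"dy": 0.9,"dz": 0,"ax": 0,"ay": 0,"az": 0,"gripper": 1},{"dx": 0.4,"dy": 0.9,"dz": 0,"ax": 0,"ay": 0,"az": 0,"gripper": 1},{"dx": 0,"dy": 0.9,"dz": 0,"ax": 0,"ay": 0,"az": 0,"gripper": 1},{"dx": 0,"dy": 0.9,"dz": 0,"ax": 0,"ay": 0,"az": 0,"gripper": 1},{"dx": 0,"dy": 0,"dz": 0,"ax": 0,"ay": 0,"az": 0,"gripper": 1}]}}

```text
clock: 14.25
eef_pos: [383.7, 310.9, 241.0]
eef_rot: [3.141, 0.0, -3.139]
wrist_force: [0.2, 0.3, -0.1]
finger_gap: 0.6
finger_force: 0.0
```

Run:
```python
from cell import manip,cams
import cv2,pickle
c=cams.camera("scene");t=cams.camera("top");print(manip.read_state()["eef_pos"],manip.read_state()["wrist_force"])
pickle.dump({"top":t,"scene":c},open("c1.pkl","wb"))
f=lambda x:cv2.resize(x[:,:,::-1],(400,400),interpolation=cv2.INTER_CUBIC)
cv2.imwrite("pics/s4.png",cv2.hconcat([f(c["image"][160:280,210:330]),f(t["image"][130:250,225:345])]))
```

```text
[383.97189278 309.13754264 241.06105994] [-0.76116272 -0.57693914 -1.11596502]
```

View pics/s4.png

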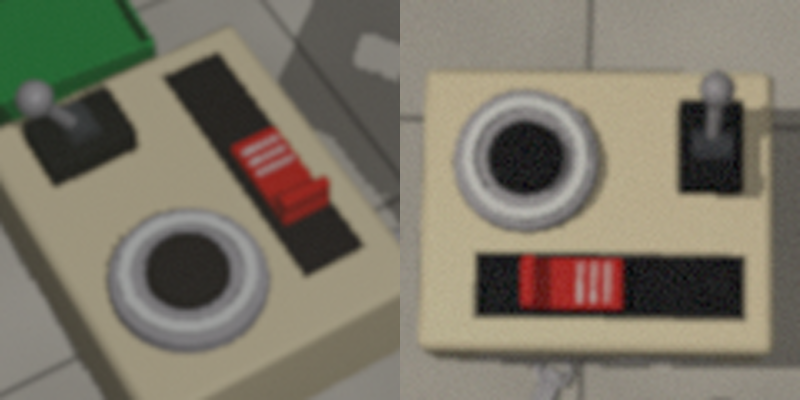

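The slide has moved along: its pad end is at (624,283) in the right half, and the fin is towards +y. The toggle is off. I'll triangulate the ball, and the pad height against the start, to check the pop-up.

Run:
```python
import pickle
from h import *
d0=pickle.load(open("c0.pkl","rb"));d1=pickle.load(open("c1.pkl","rb"))
k=3/10
S=lambda u,v:(210+(u+.5)*k-.5,160+(v+.5)*k-.5);T=lambda u,v:(225+(u-400+.5)*k-.5,130+(v+.5)*k-.5)
b,e=two(d1["top"],T(717,88),d1["scene"],S(36,97));print("ball",b,e,"angle",np.arctan2(b[0]-619,b[2]-132)+.5)
# red blob centroid in both views, before/after, triangulated
def cen(c,roi):
    H,Sa,V=cv2.split(cv2.cvtColor(c["image"],cv2.COLOR_RGB2HSV))
    m=(((H<8)|(H>172))&(Sa>110)&(V>50)).astype(np.uint8)
    z=np.zeros_like(m);z[roi[0]:roi[1],roi[2]:roi[3]]=m[roi[0]:roi[1],roi[2]:roi[3]]
    p=np.argwhere(cv2.morphologyEx(z,cv2.MORPH_CLOSE,np.ones((5,5))))
    return p.mean(0)[::-1],len(p)
for d in(d0,d1):
    a,n1=cen(d["top"],(195,235,235,340));q,n2=cen(d["scene"],(165,270,255,330));print(two(d["top"],a,d["scene"],q),n1,n2)
```

```text
ball [647.0252022  -56.95914968 190.03931324] 2.022937511049886 angle 0.9498465699148467
(array([513.89340074, -36.58353265, 124.50925747]), np.float64(1.459519890254425)) 528 430
(array([512.67908092,  43.91166438, 125.49729317]), np.float64(0.031700205516748285)) 547 502
```

```bash
python3 -c "
from cell import job
print(job.sign_off())"
```

```text
the job is handed in; nothing more can be done
None
```

The toggle is off and the transport lock is engaged: the slide moved about 81 mm to its end stop and the grip popped back up. The job is handed in; I saw no verdict.

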